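Sort the dumpling bench

TASK

Clear up the dumpling bench: stand the two spice jars upright in the wooden caddy, one in each bay, lay the two soup spoons flat on the floor of the black tray without one lying on the other, right way up, and put the dough cutter upright in the blue washing-up tub. Set things down rather than dropping them, and leave the red bowl and the white sauce bottle where they stand.

Things in the scene. Friction and masses are not known exactly. Their poses are not given: they have to be found in the camera images.
- jar_red: Round spice shaker jar, amber glass with a paper band and a red cap, standing upright: a plain cylinder 42 mm in diameter (cap included) and 66 mm tall, about 0.15 kg. Origin: centre of its underside, z up. Yaw is without meaning.
- jar_green: Round spice shaker jar, amber glass with a paper band and a green cap, standing upright: a plain cylinder 42 mm in diameter (cap included) and 66 mm tall, about 0.15 kg. Origin: centre of its underside, z up. Yaw is without meaning.
- spoon_red: Short red melamine soup spoon, lying flat, right way up: 120 mm long, 16 mm high. Straight handle (16 mm wide, 12 mm high, flat on the table) along its x axis from x = -60 to +22 mm; round bowl (38 mm across) at the +x end, centred on x = +41 mm. About 35 g, balancing near x = 0: grip the handle across its width near x = -10 mm. Origin: mid-length, on the underside; z up.
- spoon_yellow: Short yellow melamine soup spoon, lying flat, right way up: 120 mm long, 16 mm high. Straight handle (16 mm wide, 12 mm high, flat on the table) along its x axis from x = -60 to +22 mm; round bowl (38 mm across) at the +x end, centred on x = +41 mm. About 35 g, balancing near x = 0: grip the handle across its width near x = -10 mm. Origin: mid-length, on the underside; z up.
- cutter: Dough cutter: an upright open steel ring, 60 mm in diameter, 30 mm tall, with a pale wooden grip bar above it between two steel straps. The bar runs along the cutter's x axis, 51 mm long, 14 mm wide (y), 38 to 56 mm above the underside (8 mm of air between ring and bar). About 90 g. Take it by the bar, across its width. Origin: centre of the ring's underside; z up.
- caddy: Brown wooden spice caddy, fixed: open box 170 mm (its x) by 120 mm (its y), 32 mm tall, walls and floor 8 mm thick, split by an 8 mm cross wall at x = 0, as tall as the rim, into two bays 73 mm (x) by 104 mm (y) inside, centred at x = -40.5 and +40.5 mm. Bay floors are 8 mm above the bench. Origin: centre of its underside; z up.
- tray: Black plastic spoon tray, fixed to the bench: open box 190 mm (its x) by 140 mm (its y) by 28 mm tall, walls and floor 5 mm thick (inside 180 by 130 mm, floor 5 mm above the bench). Origin: centre of its underside; z up.
- tub: Blue plastic washing-up tub, empty, fixed to the bench: open box 160 mm (its x) by 130 mm (its y) by 40 mm tall, walls and floor 5 mm thick (inside 150 by 120 mm, floor 5 mm above the bench). Origin: centre of its underside; z up.
- bowl: Bystander: empty red bowl, 110 mm across the rim, 50 mm tall, loose, to be left where it stands. Origin: centre of its underside; z up.
- bottle: Bystander: white sauce bottle with a black cap, 60 mm in diameter, 150 mm tall, loose, to be left standing. Origin: centre of its underside; z up.

How it is judged:
At the end, for the whole second after the job is handed in: Jars on the caddy floor, one per bay; spoons right way up on the black tray's floor, not on each other; cutter on the blue tub's floor; undersides within 8 mm (jars 5 mm) of the floor, tilt under 0.15 rad, all released and at rest (under 0.03 m/s) (x of jar_red in the frame of caddy between -0.075 and 0.075 m and y of jar_red in the frame of caddy between -0.05 and 0.05 m and z of jar_red in the frame of caddy between 0.002 and 0.013 m and angle between each of jar_red, jar_green, spoon_red, spoon_yellow, cutter's own z axis and vertical below 0.15 rad and linear speed of each of jar_red, jar_green, spoon_red, spoon_yellow, cutter below 0.03 m/s and x of jar_green in the frame of caddy between -0.075 and 0.075 m and y of jar_green in the frame of caddy between -0.05 and 0.05 m and z of jar_green in the frame of caddy between 0.002 and 0.013 m and ((x of jar_red in the frame of caddy below -0.01 m and x of jar_green in the frame of caddy above 0.01 m) or (x of jar_red in the frame of caddy above 0.01 m and x of jar_green in the frame of caddy below -0.01 m)) and x of spoon_red in the frame of tray between -0.06 and 0.06 m and y of spoon_red in the frame of tray between -0.06 and 0.06 m and z of spoon_red in the frame of tray between 0.002 and 0.013 m and x of spoon_yellow in the frame of tray between -0.06 and 0.06 m and y of spoon_yellow in the frame of tray between -0.06 and 0.06 m and z of spoon_yellow in the frame of tray between 0.002 and 0.013 m and x of cutter in the frame of tub between -0.055 and 0.055 m and y of cutter in the frame of tub between -0.045 and 0.045 m and z of cutter in the frame of tub between 0.002 and 0.013 m); the robot touches nothing.
It fails at once if a jar is dropped or thrown (faster than 0.7 m/s, a fall of about 25 mm, while the fingers do not hold it) ((contact force between jar_red and the fingers below 0.05 N and linear speed of jar_red above 0.7 m/s) or (contact force between jar_green and the fingers below 0.05 N and linear speed of jar_green above 0.7 m/s)).
It fails at once if a spoon is dropped or thrown (faster than 0.7 m/s, a fall of about 25 mm, while the fingers do not hold it) ((contact force between spoon_red and the fingers below 0.05 N and linear speed of spoon_red above 0.7 m/s) or (contact force between spoon_yellow and the fingers below 0.05 N and linear speed of spoon_yellow above 0.7 m/s)).
It fails at once if the cutter is dropped or thrown (faster than 0.7 m/s, a fall of about 25 mm, while the fingers do not hold it) ((contact force between cutter and the fingers below 0.05 N and linear speed of cutter above 0.7 m/s)).
It fails at once if the red bowl is pushed more than 30 mm or tipped over (distance of bowl from where it was at the start of the episode above 0.03 m or angle between bowl's own z axis and vertical above 0.5 rad).
It fails at once if the white sauce bottle is pushed more than 30 mm or tipped over (distance of bottle from where it was at the start of the episode above 0.03 m or angle between bottle's own z axis and vertical above 0.5 rad).
It also fails if it takes over 128 s, if anything falls off the work surface, if the arm or the gripper's body presses on something with over 40 N, if the wrist force passes 120 N, or if a joint passes its speed limit or range.

ROBOT

A 6-joint arm with a two-finger parallel gripper is mounted at the origin on the work surface. World frame = base frame: x ahead of the robot, y to its left, z up, the work surface at z = 0. Lengths are in m, angles in rad, forces in N, time in s.
With the tool pointing down it reaches from about 0.375 to 0.9 m from the base axis. Payload 3.1 kg.
Tool frame: the origin (TCP) lies midway between the tips of the shut fingers; the grasp point (between the pads) lies 19 mm behind it (manip.grip_depth is the distance from the TCP to the grasp point, in m); z points along the fingers, y is the line along which they close (so a half turn about z gives the same grasp; the last joint's range is limited). The gripper opens to 85 mm and grips with 20 to 120 N. Pads are 22 mm wide; open, the fingers measure 114 mm over their backs; the gripper's body (76 mm by 85 mm) begins 54 mm behind the grasp point. The pads swing forward as they close: fully open they stand 13 mm farther back than shut.
Start: joints at [1.131, 0.527, 1.433, -0, 1.181, -0.178], TCP at [0.161, 0.604, 0.231] pointing down, gripper open.
Joint ranges: [-3.08, 3.08], [-0.75, 2.2], [0.22, 2.44], [-1.43, 4.57], [0, 2.65], [-2.85, 2.85]. Speed limits (rad/s): [2.79, 2.79, 3.14, 3.14, 3.14, 3.14].

INTERFACE

Orientations are given as a unit quaternion [x, y, z, w].
In Python, from station import telemetry, snapshot, manip gives the robot as it stands. The module is installed in compiled form; this text tells all that it offers.
- The arm moves only by the shell command python3 -m crank 'ROWS' [OPENING] [FORCE]. ROWS is text: rows parted by semicolons, each of 6 numbers parted by spaces: the shift along the tool's x, y, z as a fraction of full scale, then the turn, a rotation vector about the tool's x, y, z as a fraction of full scale. A call has exactly 5 rows; each row shifts and turns the commanded pose from where the row before left it, along the tool's axes as they then stand; what a row does not reach is not made up. Full scale, the value 1, is 4 cm for a shift and 90 degrees for a turn. A row lasts 1/10 s, in which the tool goes at most 50 mm and 8.59 degrees, less where a joint would pass 70% of its speed; a pose out of reach is approached as far as the arm can. A call with a number of a shift or a turn outside -1 to 1 is refused whole. A call with a gripper value outside its range is refused whole. OPENING is the opening, from -1 (shut) to 1 (fully open), set as the call begins (- or left out, the last holds). The fingers move at their own pace and stop on an object; FORCE is the grip in N (left out, the last holds). Time passes only in rows, so rows that do not move let the fingers close, or fill a call up. It gives the time, the measured TCP pose, the force, the opening and the grip force at its end, in the units of the state.
- telemetry.sense(): the state, without advancing time (a new reading comes with each control period).
- snapshot(name): name is "side" or "top" or "wrist"; returns a dict with "image" (480x640x3 uint8, red, green, blue), "depth" (480x640 float32, m along the optical axis (not along the pixel's ray), 0 where there is no reading), "camera_matrix" (3x3 intrinsics, pixels), "rvec" (rotation vector, rad) and "tvec" (3), from world to camera coordinates, as OpenCV has them. Camera axes: x right, y down, z forward; pixel columns grow to the right and rows downward; lengths in m; the calibration is good to about 2 mm. A picture is of the moment at which its call begins.
- manip.sign_off(): hands the job in; it is judged then, once.
The state is a dict: "t": time; "q": joint angles; "qd": joint speeds; "tau": joint torques, N m; "tcp_pos": TCP position; "tool_rot": TCP orientation; "force": force on the tool from outside, world axes, zero at the start; "ft_torque": the same for the moment, N m; "finger_gap": opening from 0.0 (shut) to 1.0 (fully open); "gripper_force": force on a finger pad.
Only numpy, scipy, OpenCV 4.12 (cv2) and the standard library are available. Lean on these libraries where they do the work, as an engineer would, in place of code of your own. Each camera call takes 0.05 s, during which the arm holds its last target. There are 200 camera calls.

## Working session

There is one attempt and no reset: what is moved stays moved. The work goes in short steps, Python scripts to look and compute and a shell command to move; the robot and the scene stay as the last step left them, time stands still between calls to the robot, and variables do not carry over. Pictures are saved under pics/ and viewed, at most 14 in all, crops included, and the job is handed in when it is done.

```bash
mkdir -p pics; cat > h.py <<'E'
import numpy as np, cv2, pickle
from station import telemetry, snapshot, manip
from scipy.spatial.transform import Rotation as R
def snap(name, fn):
    s=snapshot(name); cv2.imwrite('pics/'+fn+'.png', s['image'][:,:,::-1]); pickle.dump(s,open('pics/'+fn+'.pkl','wb')); return s
def load(fn): return pickle.load(open('pics/'+fn+'.pkl','rb'))
def cloud(s):
    K=s['camera_matrix']; d=s['depth']; v,u=np.mgrid[0:480,0:640]
    P=np.stack([(u-K[0,2])/K[0,0]*d,(v-K[1,2])/K[1,1]*d,d],-1)
    Rm=cv2.Rodrigues(np.array(s['rvec'],float))[0]
    return (P-np.array(s['tvec']).ravel())@Rm
def ray(s,u,v):
    Rm=cv2.Rodrigues(np.array(s['rvec'],float))[0]; K=s['camera_matrix']
    return -Rm.T@np.array(s['tvec']).ravel(), Rm.T@np.linalg.inv(K)@np.array([u,v,1.])
def atz(s,u,v,z):
    c,r=ray(s,u,v); return c+r*(z-c[2])/r[2]
def state():
    s=telemetry.sense(); print('t',round(s['t'],2),'tcp',np.round(s['tcp_pos'],4),'gap',round(s['finger_gap'],3),'gf',np.round(s['gripper_force'],1),'F',np.round(s['force'],1)); print(np.round(R.from_quat(s['tool_rot']).as_matrix(),3).tolist(),'q',np.round(s['q'],2)); return s
E
python3 - <<'E'
from h import *
state()
for n in ['top','side','wrist']:
    s=snap(n,n+'0'); print(n,ray(s,320,240))
E
```

```text
t 0.0 tcp [0.1608 0.6032 0.2303] gap 1.002 gf 0.0 F [0.7 0.6 0.6]
[[-0.966, 0.258, -0.001], [0.258, 0.966, -0.002], [0.0, -0.002, -1.0]] q [ 1.13  0.53  1.43 -0.    1.18 -0.18]
top (array([ 0.39337636, -0.0016442 ,  1.12204086]), array([ 0.1854538 , -0.03158131, -0.98252206]))
side (array([ 0.01905354, -0.77901935,  0.68060756]), array([ 0.5032847 ,  0.6698333 , -0.54594489]))
wrist (array([0.08735082, 0.62292014, 0.37402093]), array([ 0.29264971, -0.08589032, -0.95238031]))
```

View pics/top0.png

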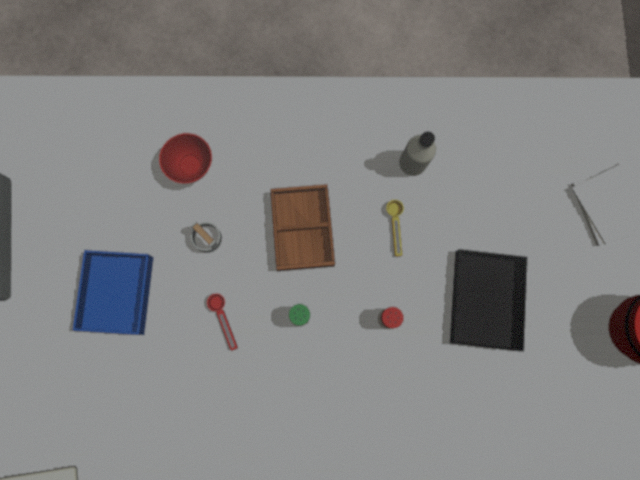

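View pics/side0.png

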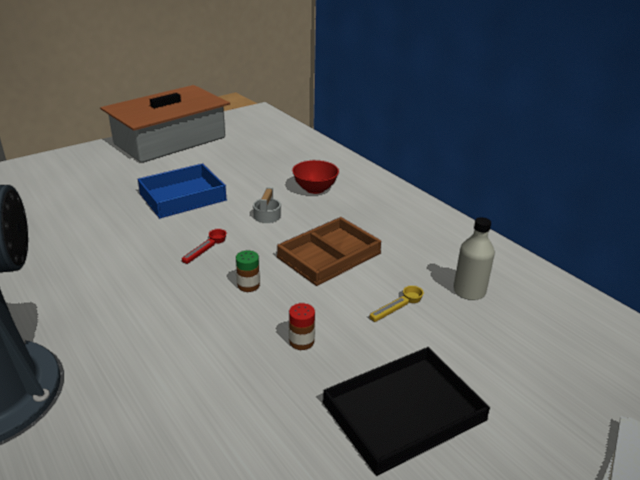

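The top view (up is +x, left is +y) shows:
- tub at (113,292)
- caddy at (302,228), with its cross wall horizontal in the picture
- tray at (489,300)
- red jar cap at (392,318) and green jar cap at (299,315)
- red spoon bowl at (216,302) with its handle end at (234,349)
- yellow spoon bowl at (395,208) with its handle end at (398,255)
- cutter at (206,237)
- bowl at (186,160) and bottle at (415,158)

The side view shows the same things standing upright. Next I measure from both clouds and from triangulation.

```bash
cat > m.py <<'E'
from h import *
T=load('top0'); S=load('side0')
def seg(s,lo,hi,box):
    hsv=cv2.cvtColor(s['image'],cv2.COLOR_RGB2HSV); x0,y0,x1,y1=box
    m=np.zeros((480,640),bool); m[y0:y1,x0:x1]=cv2.inRange(hsv,np.array(lo),np.array(hi))[y0:y1,x0:x1]>0
    n,l,st,_=cv2.connectedComponentsWithStats(m.astype(np.uint8)); m=l==1+np.argmax(st[1:,4]) if n>1 else m
    return m
def red(s,box):
    im=dict(s); im['image']=s['image'][:,:,::-1]; return seg(im,[110,100,40],[130,255,255],box)
CT,CS=cloud(T),cloud(S)
def rep(n,C,m):
    P=C[m]; P=P[(P[:,2]>-.02)&(P[:,2]<.2)]; hi=np.percentile(P[:,2],97)
    r=cv2.minAreaRect((P[:,:2]*1000).astype(np.float32))
    print(n,len(P),'px mean',np.round(P.mean(0),4),'z97',round(hi,4),'zlo',round(np.percentile(P[:,2],3),4),'rect c',np.round(r[0],1),'sz',np.round(r[1],1),'a',round(r[2],1))
g=([50,100,30],[75,255,255]); y=([22,110,60],[35,255,255]); b=([105,120,40],[125,255,255]); br=([5,80,30],[16,255,255])
rep('bench',CT,np.pad(np.ones((20,20),bool),((400,60),(200,420))))
for nm,s,C,bx in [('T',T,CT,dict(g=(280,295,320,335),rj=(375,300,410,335),rs=(195,285,245,360),y=(380,195,410,262),b=(65,240,160,340),c=(262,178,342,278),bar=(185,215,225,255))),
                ('S',S,CS,dict(g=(230,245,265,275),rj=(280,300,322,330),rs=(175,225,232,266),y=(365,280,428,324),b=(130,160,230,218),c=(270,215,385,286),bar=(250,185,285,225)))]:
    rep(nm+' green',C,seg(s,*g,bx['g'])); rep(nm+' redjar',C,red(s,bx['rj'])); rep(nm+' redspoon',C,red(s,bx['rs']))
    rep(nm+' yel',C,seg(s,*y,bx['y'])); rep(nm+' tub',C,seg(s,*b,bx['b'])); rep(nm+' caddy',C,seg(s,*br,bx['c'])); rep(nm+' bar',C,seg(s,*br,bx['bar']))
# height-sliced merge
P=np.vstack([CT.reshape(-1,3),CS.reshape(-1,3)]); P=P[(np.abs(P[:,2]-.1)<.12)]
for n,c,r,z0,z1 in [('green top',0,0,0,0)]: pass
for n,u0,v0,u1,v1 in [('tray',440,240,540,360)]:
    Q=CT[v0:v1,u0:u1].reshape(-1,3); 
    for a,bb in [(.022,.034),(.0,.012)]:
        q=Q[(Q[:,2]>a)&(Q[:,2]<bb)]; im=T['image'][v0:v1,u0:u1].reshape(-1,3); dk=(im.max(1)<60)[(Q[:,2]>a)&(Q[:,2]<bb)]; q=q[dk]
        r=cv2.minAreaRect((q[:,:2]*1000).astype(np.float32)); print(n,len(q),np.median(q[:,2]),r)
# triangulation of hand-read pixels
def tri(p,q):
    c1,r1=ray(T,*p);c2,r2=ray(S,*q); A=np.stack([r1,-r2],1); k=np.linalg.lstsq(A,c2-c1,rcond=None)[0]; a=c1+r1*k[0];e=c2+r2*k[1]; return np.round((a+e)/2,4),round(np.linalg.norm(a-e),4)
print('tri green',tri((299.5,315),(247,258)),'redcap',tri((392,318),(302,311)),'tubcorner TL/back',tri((85,251),(203,166)))
big=cv2.resize(T['image'][190:350,60:300],None,fx=3.3,fy=3.3,interpolation=cv2.INTER_CUBIC); cv2.imwrite('pics/cropA.png',big[:,:,::-1])
E
python3 m.py
```

```text
bench 396 px mean [ 0.2671  0.1809 -0.0009] z97 0.003 zlo -0.0045 rect c [267.  180.9] sz [37.  38.6] a 0.8
T green 262 px mean [0.4482 0.0053 0.0653] z97 0.0687 zlo 0.0621 rect c [448.1   5.3] sz [36.  34.5] a 0.4
T redjar 353 px mean [ 0.4427 -0.1717  0.0647] z97 0.0685 zlo 0.0597 rect c [ 442.9 -172.3] sz [37.6 38.9] a 25.1
T redspoon 374 px mean [0.4562 0.1659 0.0083] z97 0.0162 zlo 0.0002 rect c [435.8 162.8] sz [116.1  34.9] a 17.2
T yel 236 px mean [ 0.6573 -0.1924  0.0074] z97 0.0155 zlo 0.0003 rect c [ 629.7 -187.9] sz [ 30.9 113.7] a 84.0
T tub 5364 px mean [0.4951 0.3824 0.0105] z97 0.0399 zlo 0.0006 rect c [494.3 375.8] sz [130.3 156.1] a 86.2
T caddy 4613 px mean [6.299e-01 2.000e-04 1.320e-02] z97 0.0331 zlo 0.0037 rect c [6.285e+02 3.000e-01] sz [168.3 116.9] a 5.0
T bar 72 px mean [0.6085 0.1972 0.0547] z97 0.0581 zlo 0.0516 rect c [608.6 196.7] sz [43.9  9.8] a 45.5
S green 362 px mean [ 0.4428 -0.0019  0.0638] z97 0.0694 zlo 0.0523 rect c [445.5   3.6] sz [40.7 37. ] a 59.1
S redjar 545 px mean [ 0.4375 -0.1793  0.0633] z97 0.069 zlo 0.0492 rect c [ 440.1 -175. ] sz
[... 335 characters left out ...]
44.1 161.1] a 87.0
S caddy 4144 px mean [ 0.6232 -0.0033  0.0183] z97 0.034 zlo 0.0053 rect c [626.1  -1.8] sz [173.5 121.2] a 5.1
S bar 62 px mean [0.6072 0.1959 0.055 ] z97 0.0595 zlo 0.0447 rect c [607.1 197.4] sz [50.2 11.8] a 45.1
tray 687 0.026326040438348065 ((479.892333984375, -375.03790283203125), (139.23480224609375, 186.70997619628906), 83.2370834350586)
tray 5510 0.004368663307677451 ((479.9879455566406, -374.7694396972656), (138.1107177734375, 186.21197509765625), 83.31172943115234)
tri green (array([0.4471, 0.0045, 0.0627]), np.float64(0.0005)) redcap (array([ 0.442 , -0.1727,  0.0649]), np.float64(0.0015)) tubcorner TL/back (array([0.5766, 0.4359, 0.0316]), np.float64(0.0001))
```

```bash
python3 -c "
from h import *
T=load('top0')
a=T['image'][180:360,260:540]
cv2.imwrite('pics/cropB.png',cv2.resize(np.clip(a*1.6,0,255).astype(np.uint8),None,fx=2.8,fy=2.8,interpolation=cv2.INTER_CUBIC)[:,:,::-1])"
```

```text
(no output)
```

View pics/cropA.png

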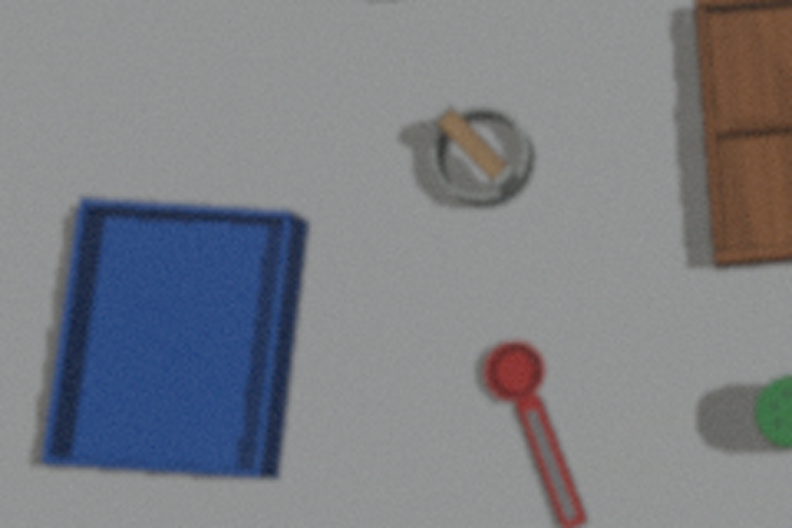

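View pics/cropB.png

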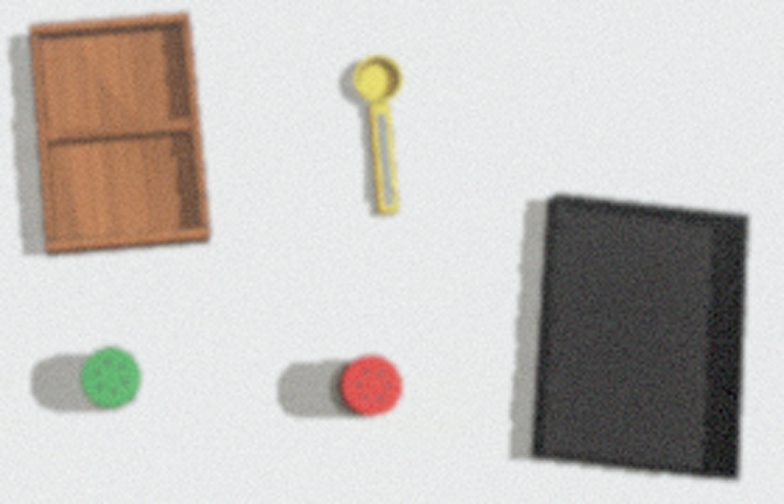

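Crop A gives these full-image pixels:
- red spoon bowl (215.8,302.4), handle end (233.3,347.6)
- cutter bar ends (196.4,224.8) and (210,243)

Crop B gives:
- yellow spoon bowl (395,208.6), handle end (397.9,255)
- caddy cross wall between the two bays

The measured sizes and heights match the text (jars about 66 mm, tub rim 40, tray 190x140). Next I work out the poses and write a move helper.

```bash
cat >> h.py <<'E'
def need(x,y,z,yaw):
    """yaw = world angle (deg, mod 180) of closing axis. prints needed turn and shifts (after turn), in row units, tool tilt ignored"""
    s=state(); M=R.from_quat(s['tool_rot']).as_matrix(); cur=np.degrees(np.arctan2(M[1,1],M[0,1]))
    dw=(yaw-cur+90)%180-90; d=np.array([x,y,z])-s['tcp_pos']
    # tool x for tool-down: x = y cross z
    a=np.radians(cur+dw); ty=np.array([np.cos(a),np.sin(a),0]); tx=np.cross(ty,[0,0,-1])
    Rt=np.stack([tx,ty,[0,0,-1]],1); rv=R.from_matrix(M.T@Rt).as_rotvec()/(np.pi/2)
    print('cur yaw',round(cur,1),'TURN total',np.round(rv,4),'q6 after ~',round(s['q'][5]+0,2))
    print('SHIFT after turn',np.round(Rt.T@d/.04,3),' before turn',np.round(M.T@d/.04,3))
E
cat > m2.py <<'E'
import contextlib,io
with contextlib.redirect_stdout(io.StringIO()): from m import *
def sp(n,tb,te,sb,se):
    B=tri(tb,sb);E=tri(te,se); print(n,'tri bowl',B,'tail',E)
    b=atz(T,*tb,.012);e=atz(T,*te,.011); d=b-e; u=d/np.linalg.norm(d); print(' top: bowl',b.round(4),'tail',e.round(4),'len(bowlc-tail, want .101)',np.linalg.norm(d[:2]).round(4),'ang',np.degrees(np.arctan2(d[1],d[0])).round(1),'origin',(e+u*.06).round(4),'grip',(e+u*.05).round(4))
sp('red',(215.8,302.4),(233.3,347.8),(217,236),(186,260)); sp('yel',(395,208.6),(397.9,255),(412,294),(374,317))
a=atz(T,196.4,224.8,.056);b=atz(T,210,243,.056); print('bar',a.round(4),b.round(4),((a+b)/2).round(4),np.degrees(np.arctan2(*(a-b)[[1,0]])).round(1),np.linalg.norm(a-b))
for s,C,bx in ((T,CT,(185,215,225,255)),(S,CS,(250,185,285,225))):
    P=C[seg(s,*br,bx)]; P=P[P[:,2]>.04]; c=P.mean(0); w=np.linalg.svd(P[:,:2]-c[:2],full_matrices=False)[2][0]; print('bar pca',c.round(4),np.degrees(np.arctan2(w[1],w[0])).round(1))
# ring, bottle, bowl from merged cloud
def near(x,y,r,z0,z1):
    o=[]
    for C in (CT,CS):
        P=C.reshape(-1,3); q=P[(np.hypot(P[:,0]-x,P[:,1]-y)<r)&(P[:,2]>z0)&(P[:,2]<z1)]; 
        if len(q)>5: o.append((len(q),np.array(cv2.minEnclosingCircle((q[:,:2]*1000).astype(np.float32))[0]).round(0),q.min(0).round(3),q.max(0).round(3)))
    return o
print('ring',near(.608,.197,.05,.024,.034)); 
b=CT[140:175,400:436].reshape(-1,3); b=b[b[:,2]>.02]; print('bottle',np.median(b,0),b.min(0),b.max(0)); print(near(*np.median(b,0)[:2],.06,.02,.09))
E
python3 m2.py; python3 -c "
from h import *
need(.4465,.0045,.18,95)"
```

```text
red tri bowl (array([0.4743, 0.174 , 0.0092]), np.float64(0.0022)) tail (array([0.3858, 0.1363, 0.0063]), np.float64(0.0005))
 top: bowl [0.4751 0.1731 0.012 ] tail [0.3856 0.1358 0.011 ] len(bowlc-tail, want .101) 0.097 ang 22.6 origin [0.4409 0.1589 0.0116] grip [0.4317 0.155  0.0115]
yel tri bowl (array([ 0.6687, -0.1936,  0.0119]), np.float64(0.0023)) tail (array([ 0.5733, -0.1984,  0.0072]), np.float64(0.0022))
 top: bowl [ 0.6696 -0.1942  0.012 ] tail [ 0.5718 -0.1971  0.011 ] len(bowlc-tail, want .101) 0.0979 ang 1.7 origin [ 0.6318 -0.1954  0.0116] grip [ 0.6218 -0.1957  0.0115]
bar [0.6252 0.2095 0.056 ] [0.5885 0.1813 0.056 ] [0.6069 0.1954 0.056 ] 37.5 0.04633458137252055
bar pca [0.6027 0.1918 0.0836] -137.1
bar pca [0.6072 0.1959 0.055 ] -138.7
ring [(135, array([609., 196.]), array([0.58 , 0.166, 0.024]), array([0.637, 0.225, 0.034])), (168, array([607., 196.]), array([0.576, 0.165, 0.024]), array([0.634, 0.228, 0.033]))]
bottle [ 0.75917942 -0.22690537  0.09643966] [ 0.39337636 -0.26339409  0.02117592] [ 0.79042724 -0.0016442   1.12204086]
[(367, array([ 772., -235.]), array([ 0.743, -0.262,  0.021]), array([ 0.789, -0.206,  0.09 ])), (1133, array([ 769., -237.]), array([ 0.739, -0.266,  0.02 ]), array([ 0.792, -0.211,  0.09 ]))]
t 0.15 tcp [0.1609 0.6034 0.2305] gap 1.002 gf 0.0 F [-0.2 -0.9 -0.8]
[[-0.966, 0.258, -0.001], [0.258, 0.966, -0.002], [0.0, -0.002, -1.0]] q [ 1.13  0.53  1.43  0.    1.18 -0.18]
cur yaw 75.1 TURN total [-0.001  -0.0004 -0.2216] q6 after ~ -0.18
SHIFT after turn [ -5.808 -15.537   1.263]  before turn [-10.76  -12.622   1.281]
```

```bash
python3 -m crank '0 0 0 0 0 -.074;0 0 0 0 0 -.074;0 0 0 0 0 -.074;-.36 -.97 0 0 0 0;-.36 -.97 0 0 0 0' 1 40 >/dev/null
python3 -m crank '-.36 -.97 0 0 0 0;-.36 -.97 0 0 0 0;-.36 -.97 0 0 0 0;-.36 -.97 0 0 0 0;-.36 -.97 0 0 0 0' >/dev/null
python3 -m crank '-.36 -.97 0 0 0 0;-.36 -.97 0 0 0 0;-.36 -.97 0 0 0 0;-.36 -.97 0 0 0 0;-.36 -.97 0 0 0 0' >/dev/null
python3 -m crank '-.36 -.97 0.3 0 0 0;-.36 -.97 .3 0 0 0;-.36 -.97 .3 0 0 0;-.36 -.97 .3 0 0 0;0 0 0 0 0 0'
python3 -c "
from h import *
need(.4465,.0045,.10,95)"
```

```text
t: 2.15
tcp_pos: [0.448, 0.0014, 0.1823]
tool_rot: [-0.041, 0.999, -0.001, 0.001]
force: [-0.7, 0.6, -0.4]
finger_gap: 1.003
gripper_force: 0.0
t 2.15 tcp [0.448  0.0014 0.1823] gap 1.003 gf 0.0 F [-0.7  0.6 -0.4]
[[-0.997, -0.082, 0.002], [-0.082, 0.997, -0.001], [-0.002, -0.002, -1.0]] q [-0.25  0.37  1.92 -0.    0.85 -1.9 ]
cur yaw 94.7 TURN total [-0.001   0.001  -0.0031] q6 after ~ -1.9
SHIFT after turn [0.031 0.08  2.058]  before turn [0.035 0.084 2.058]
```

```bash
python3 - <<'E'
from h import *
s=snap('wrist','w1'); C=cloud(s)
hsv=cv2.cvtColor(s['image'],cv2.COLOR_RGB2HSV); m=cv2.inRange(hsv,np.array([50,100,30]),np.array([80,255,255]))>0
P=C[m]; P=P[(P[:,2]>.055)&(P[:,2]<.08)]; c,r=cv2.minEnclosingCircle((P[:,:2]*1000).astype(np.float32)); print(len(P),P.mean(0),c,r)
need(.4465,.0045,.10,95)
E
```

```text
1756 [0.44732794 0.00459346 0.06708419] (447.90484619140625, 4.706393241882324) 19.97178077697754
t 2.2 tcp [0.4461 0.0036 0.1826] gap 1.002 gf 0.0 F [-0.3 -0.2 -0.4]
[[-0.997, -0.083, -0.001], [-0.083, 0.997, 0.0], [0.001, 0.0, -1.0]] q [-0.24  0.37  1.92 -0.    0.85 -1.9 ]
cur yaw 94.8 TURN total [ 0.0001 -0.0004 -0.0025] q6 after ~ -1.9
SHIFT after turn [-0.013  0.023  2.064]  before turn [-0.014  0.022  2.064]
```

View pics/w1.png

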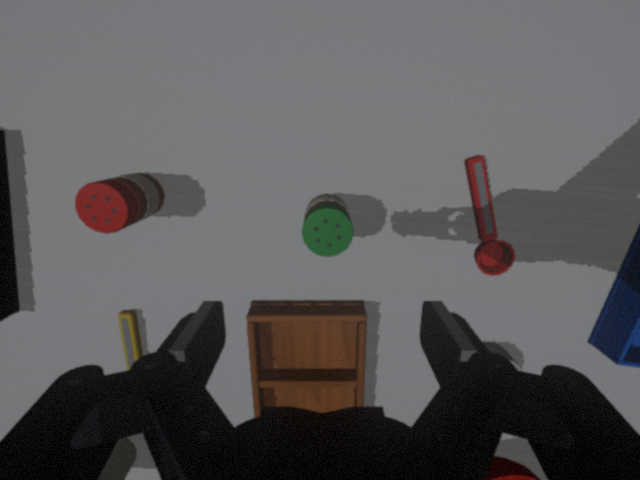

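The wrist view shows the green cap at (328,232), midway between the fingers. It measures (0.447, 0.005, 0.067), which agrees with the other views. I descend and grip.

```bash
python3 -m crank '-.02 .03 .9 0 0 0;0 0 .9 0 0 0;0 0 .9 0 0 0;0 0 .8 0 0 0;0 0 .4 0 0 0' >/dev/null
python3 -m crank '0 0 0 0 0 0;0 0 0 0 0 0;0 0 0 0 0 0;0 0 0 0 0 0;0 0 0 0 0 0' -1 40 
python3 -m crank '0 0 0 0 0 0;0 0 0 0 0 0;0 0 0 0 0 0;0 0 -.2 0 0 0;0 0 -.6 0 0 0' 
python3 -m crank '0 0 -.7 0 0 0;0 0 -.9 0 0 0;0 0 -.9 0 0 0;0 0 0 0 0 0;0 0 0 0 0 0' 
python3 -c "
from h import *
need(.668,.0035,.15,95)"
```

```text
t: 3.2
tcp_pos: [0.4465, 0.0071, 0.0286]
tool_rot: [-0.044, 0.999, -0.0, 0.001]
force: [-0.6, 1.7, 7.9]
finger_gap: 0.484
gripper_force: 40.9
t: 3.7
tcp_pos: [0.4447, 0.0071, 0.059]
tool_rot: [-0.044, 0.999, 0.0, -0.002]
force: [-0.4, -0.8, -2.2]
finger_gap: 0.484
gripper_force: 40.9
t: 4.2
tcp_pos: [0.4459, 0.0069, 0.1603]
tool_rot: [-0.044, 0.999, -0.0, 0.001]
force: [-0.7, -0.3, -1.1]
finger_gap: 0.481
gripper_force: 41.1
t 4.2 tcp [0.4459 0.0069 0.1603] gap 0.481 gf 41.1 F [-0.7 -0.3 -1.1]
[[-0.996, -0.088, 0.002], [-0.088, 0.996, -0.001], [-0.002, -0.001, -1.0]] q [-0.24  0.41  1.94 -0.    0.79 -1.89]
cur yaw 95.0 TURN total [-0.0005  0.0014  0.0004] q6 after ~ -1.89
SHIFT after turn [-5.524 -0.568  0.258]  before turn [-5.523 -0.571  0.271]
```

```bash
python3 -m crank '-.9 -.1 0 0 0 0;-.95 -.1 0 0 0 0;-.95 -.1 0 0 0 0;-.95 -.1 0 0 0 0;-.9 -.1 0 0 0 0' >/dev/null
python3 -m crank '-.87 -.07 0 0 0 0;0 0 .5 0 0 0;0 0 .9 0 0 0;0 0 0 0 0 0;0 0 0 0 0 0' 
python3 -c "
from h import *
need(.668,.0035,.0366,95)
s=snap('side','s1'); cv2.imwrite('pics/s1c.png',cv2.resize(s['image'][150:300,220:420],None,fx=3,fy=3,interpolation=cv2.INTER_CUBIC)[:,:,::-1])"
```

```text
t: 5.2
tcp_pos: [0.6658, 0.0039, 0.1009]
tool_rot: [-0.044, 0.999, 0.001, -0.003]
force: [0.1, -0.9, -1.2]
finger_gap: 0.483
gripper_force: 41.0
t 5.2 tcp [0.6658 0.0039 0.1009] gap 0.483 gf 41.0 F [ 0.1 -0.9 -1.2]
[[-0.996, -0.088, -0.006], [-0.088, 0.996, 0.001], [0.006, 0.001, -1.0]] q [-0.16  0.74  1.42 -0.    0.99 -1.82]
cur yaw 95.0 TURN total [ 0.0009 -0.0037  0.0003] q6 after ~ -1.82
SHIFT after turn [-0.054 -0.014  1.607]  before turn [-0.063 -0.016  1.606]
```

View pics/s1c.png

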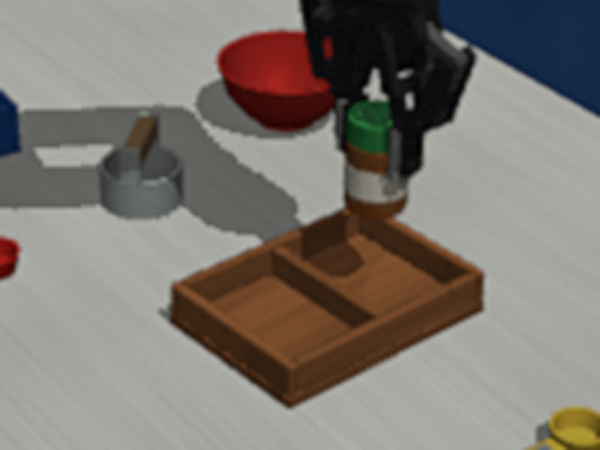

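The crop shows the green jar upright in the grip above the far bay, at about (375,160). I lower it.

```bash
python3 -m crank '-.04 0 .4 0 0 0;0 0 .5 0 0 0;0 0 .4 0 0 0;0 0 .2 0 0 0;0 0 0.05 0 0 0' 
python3 -m crank '0 0 .02 0 0 0;0 0 0 0 0 0;0 0 0 0 0 0;0 0 0 0 0 0;0 0 0 0 0 0'
```

```text
t: 5.75
tcp_pos: [0.6687, 0.0039, 0.0401]
tool_rot: [-0.044, 0.999, 0.0, -0.001]
force: [0.2, -0.1, -1.5]
finger_gap: 0.481
gripper_force: 41.0
t: 6.25
tcp_pos: [0.6696, 0.0037, 0.041]
tool_rot: [-0.044, 0.999, -0.0, 0.0]
force: [-0.3, -0.0, -1.7]
finger_gap: 0.485
gripper_force: 41.0
```

```bash
python3 -m crank '0 0 .05 0 0 0;0 0 0 0 0 0;0 0 0 0 0 0;0 0 0 0 0 0;0 0 0 0 0 0' |egrep 'tcp|force'
python3 -m crank '0 0 .04 0 0 0;0 0 0 0 0 0;0 0 0 0 0 0;0 0 0 0 0 0;0 0 0 0 0 0'|egrep 'tcp|force'
```

```text
tcp_pos: [0.6694, 0.0038, 0.0385]
force: [0.6, -0.5, -1.9]
gripper_force: 41.0
tcp_pos: [0.6693, 0.0038, 0.0369]
force: [-0.7, -0.1, -1.8]
gripper_force: 41.3
```

```bash
python3 -m crank '0 0 .03 0 0 0;0 0 0 0 0 0;0 0 0 0 0 0;0 0 0 0 0 0;0 0 0 0 0 0' |egrep 'tcp|force'
python3 -m crank '0 0 .03 0 0 0;0 0 0 0 0 0;0 0 0 0 0 0;0 0 0 0 0 0;0 0 0 0 0 0'|egrep 'tcp|force'
```

```text
tcp_pos: [0.6694, 0.0038, 0.0368]
force: [-2.2, -0.5, 6.3]
gripper_force: 41.7
tcp_pos: [0.6694, 0.0038, 0.0367]
force: [-4.0, 0.4, 12.4]
gripper_force: 42.5
```

On the floor. I release and go up.

```bash
python3 -m crank '0 0 -.03 0 0 0;0 0 0 0 0 0;0 0 0 0 0 0;0 0 0 0 0 0;0 0 -.1 0 0 0' 0.5|egrep 'tcp|force|gap'
python3 -m crank '0 0 -.6 0 0 0;0 0 -.8 0 0 0;0 0 -.9 0 0 0;0 0 -.9 0 0 0;0 0 -.4 0 0 0' 1
python3 - <<'E'
from h import *
s=snap('top','t2'); C=cloud(s)
hsv=cv2.cvtColor(s['image'],cv2.COLOR_RGB2HSV); m=cv2.inRange(hsv,np.array([50,100,30]),np.array([80,255,255]))>0
P=C[m]; print('green',len(P),P.mean(0) if len(P) else 0)
need(.442,-.1725,.18,95)
E
```

```text
tcp_pos: [0.6688, 0.0039, 0.0389]
force: [-0.6, 0.1, -0.3]
finger_gap: 0.751
gripper_force: 0.0
t: 9.25
tcp_pos: [0.6714, 0.0035, 0.188]
tool_rot: [-0.044, 0.999, -0.001, 0.003]
force: [0.2, -1.1, -0.0]
finger_gap: 1.001
gripper_force: 0.0
green 0 0
t 9.3 tcp [0.6723 0.0034 0.1898] gap 0.997 gf 0.0 F [ 1.  -0.2  1.2]
[[-0.996, -0.088, 0.01], [-0.088, 0.996, -0.002], [-0.009, -0.002, -1.0]] q [-0.16  0.63  1.35 -0.    1.15 -1.82]
cur yaw 95.0 TURN total [-0.0015  0.006   0.0005] q6 after ~ -1.82
SHIFT after turn [ 6.119 -3.879  0.244]  before turn [ 6.124 -3.874  0.196]
```

```bash
python3 -m crank '.87 -.55 0 0 0 0;.88 -.56 0 0 0 0;.87 -.55 0 0 0 0;.88 -.56 0 0 0 0;.87 -.55 0 0 0 0' >/dev/null
python3 -m crank '.87 -.55 0 0 0 0;.88 -.56 0 0 0 0;0 0 .2 0 0 0;0 0 0 0 0 0;0 0 0 0 0 0' >/dev/null
python3 - <<'E'
from h import *
s=snap('wrist','w2'); C=cloud(s)
im=s['image'][:,:,::-1].copy(); hsv=cv2.cvtColor(im,cv2.COLOR_RGB2HSV); m=(cv2.inRange(hsv,np.array([110,100,40]),np.array([130,255,255]))>0)
P=C[m]; P=P[(P[:,2]>.055)&(P[:,2]<.08)&(np.hypot(P[:,0]-.442,P[:,1]+.1725)<.05)]; c,r=cv2.minEnclosingCircle((P[:,:2]*1000).astype(np.float32)); print(len(P),P.mean(0),c,r)
need(.442,-.1725,.027,95)
s=snap('top','t3'); C=cloud(s)
hsv=cv2.cvtColor(s['image'],cv2.COLOR_RGB2HSV); m=cv2.inRange(hsv,np.array([50,100,30]),np.array([80,255,255]))>0
P=C[m]; print('green',len(P),P.mean(0),np.percentile(P[:,2],[5,95]))
E
```

```text
2049 [ 0.44132194 -0.17397812  0.06669956] (442.8692321777344, -173.8536376953125) 20.549598693847656
t 10.35 tcp [ 0.4401 -0.1719  0.1755] gap 1.001 gf 0.0 F [-1.2  0.3  0.6]
[[-0.996, -0.089, 0.0], [-0.089, 0.996, 0.0], [-0.0, 0.0, -1.0]] q [-0.61  0.41  1.87  0.    0.86 -2.27]
cur yaw 95.1 TURN total [0.     0.0002 0.0012] q6 after ~ -2.27
SHIFT after turn [-0.047 -0.02   3.713]  before turn [-0.045 -0.02   3.714]
green 276 [0.6692619  0.00357543 0.07704222] [0.0699014  0.07661524]
```

The green jar stands in the far bay with its cap at 74 mm. Next I pick up the red jar.

```bash
python3 -m crank '-.05 -.04 .9 0 0 0;0 0 .9 0 0 0;0 0 .8 0 0 0;0 0 .7 0 0 0;0 0 .4 0 0 0' >/dev/null
python3 -m crank '0 0 0 0 0 0;0 0 0 0 0 0;0 0 0 0 0 0;0 0 0 0 0 0;0 0 0 0 0 0' -1 40 >/dev/null
python3 -m crank '0 0 0 0 0 0;0 0 0 0 0 0;0 0 0 0 0 0;0 0 0 0 0 0;0 0 0 0 0 0' |egrep 'tcp|force|gap'
python3 -m crank '0 0 -.3 0 0 0;0 0 -.9 0 0 0;0 0 -.9 0 0 0;0 0 -.9 0 0 0;0 0 -.4 0 0 0' >/dev/null
python3 -c "
from h import *
need(.5875,-.004,.16,95)"
```

```text
tcp_pos: [0.4421, -0.174, 0.0288]
force: [1.6, 1.5, 7.8]
finger_gap: 0.484
gripper_force: 40.8
t 12.4 tcp [ 0.4421 -0.1744  0.1673] gap 0.483 gf 40.9 F [ 0.1 -0.6 -1.6]
[[-0.996, -0.088, 0.004], [-0.088, 0.996, -0.003], [-0.004, -0.003, -1.0]] q [-0.61  0.43  1.87 -0.    0.84 -2.27]
cur yaw 95.0 TURN total [-0.0022  0.0024  0.0005] q6 after ~ -2.27
SHIFT after turn [-3.994  3.928  0.182]  before turn [-3.996  3.926  0.183]
```

```bash
python3 -m crank '-.7 .68 0 0 0 0;-.85 .84 0 0 0 0;-.85 .84 0 0 0 0;-.85 .84 0 0 0 0;-.74 .73 0 0 0 0' >/dev/null
python3 -m crank '0 0 .5 0 0 0;0 0 .8 0 0 0;0 0 .8 0 0 0;0 0 .4 0 0 0;0 0 0 0 0 0' >/dev/null
python3 -m crank '0 0 0 0 0 0;0 0 0 0 0 0;0 0 0 0 0 0;0 0 0 0 0 0;0 0 0 0 0 0' >/dev/null
python3 -c "
from h import *
need(.5875,-.004,.0385,95)"
```

```text
t 13.9 tcp [ 0.5868 -0.0032  0.0644] gap 0.48 gf 40.9 F [-0.7  0.5 -1.7]
[[-0.996, -0.088, 0.001], [-0.088, 0.996, -0.0], [-0.001, -0.0, -1.0]] q [-0.2   0.71  1.66 -0.    0.78 -1.85]
cur yaw 95.0 TURN total [-0.0002  0.0007  0.0004] q6 after ~ -1.85
SHIFT after turn [-0.016 -0.021  0.648]  before turn [-0.016 -0.021  0.648]
```

```bash
python3 -m crank '0 -.02 .3 0 0 0;0 0 .25 0 0 0;0 0 .1 0 0 0;0 0 0 0 0 0;0 0 0 0 0 0' |egrep 'tcp|force'
python3 -m crank '0 0 .04 0 0 0;0 0 0 0 0 0;0 0 0 0 0 0;0 0 0 0 0 0;0 0 0 0 0 0' |egrep 'tcp|force'

```

```text
tcp_pos: [0.5862, -0.0039, 0.037]
force: [0.2, 0.3, -0.8]
gripper_force: 40.9
tcp_pos: [0.5863, -0.0039, 0.0368]
force: [-2.5, -0.6, 5.8]
gripper_force: 41.6
```

Contact at the expected height. I release, then go to the yellow spoon.

```bash
python3 -m crank '0 0 0 0 0 0;0 0 0 0 0 0;0 0 0 0 0 0;0 0 0 0 0 0;0 0 -.1 0 0 0' 0.5|egrep 'tcp|force|gap'
python3 -m crank '0 0 -.6 0 0 0;0 0 -.8 0 0 0;0 0 -.9 0 0 0;0 0 -.8 0 0 0;0 0 0 0 0 0' 0.2
python3 - <<'E'
from h import *
need(.620,-.1955,.15,92)
E
```

```text
tcp_pos: [0.5861, -0.0039, 0.0396]
force: [0.2, -0.7, -0.1]
finger_gap: 0.744
gripper_force: 0.0
t: 15.9
tcp_pos: [0.5899, -0.0045, 0.1692]
tool_rot: [-0.044, 0.999, -0.001, 0.005]
force: [1.0, -0.1, 0.4]
finger_gap: 0.599
gripper_force: 0.0
t 15.9 tcp [ 0.5899 -0.0045  0.1692] gap 0.599 gf 0.0 F [ 1.  -0.1  0.4]
[[-0.996, -0.088, 0.01], [-0.088, 0.996, -0.002], [-0.01, -0.003, -1.0]] q [-0.2   0.55  1.59  0.    0.99 -1.86]
cur yaw 95.0 TURN total [-0.0017  0.0065  0.0339] q6 after ~ -1.86
SHIFT after turn [-0.586 -4.799  0.48 ]  before turn [-0.325 -4.822  0.498]
```

```bash
python3 -m crank '0 0 0 0 0 .034;-.13 -.96 0 0 0 0;-.13 -.96 0 0 0 0;-.13 -.96 0 0 0 0;-.13 -.96 0 0 0 0' >/dev/null
python3 -m crank '-.13 -.96 0 0 0 0;0 0 .3 0 0 0;0 0 0 0 0 0;0 0 0 0 0 0;0 0 0 0 0 0' >/dev/null
cat > sp.py <<'E'
import sys
from h import *
def spoon(fn,col,gx,gy):
    s=snap('wrist',fn); C=cloud(s)
    if col=='y': m=cv2.inRange(cv2.cvtColor(s['image'],cv2.COLOR_RGB2HSV),np.array([20,100,50]),np.array([36,255,255]))>0
    else: m=cv2.inRange(cv2.cvtColor(s['image'][:,:,::-1].copy(),cv2.COLOR_RGB2HSV),np.array([110,100,40]),np.array([130,255,255]))>0
    P=C[m]; P=P[(P[:,2]>.002)&(P[:,2]<.03)&(np.hypot(P[:,0]-gx,P[:,1]-gy)<.09)]
    c=P.mean(0)[:2]; w=np.linalg.svd(P[:,:2]-c,full_matrices=False)[2][0]; w*=np.sign(w[0]); t=(P[:,:2]-c)@w; n=np.array([-w[1],w[0]])
    H=P[(t<np.percentile(t,5)+.07)&(t>t.min()+.004)][:,:2]; vx,vy,x0,y0=cv2.fitLine(H.astype(np.float32),cv2.DIST_L2,0,.01,.01).ravel(); w=np.array([vx,vy])*np.sign(vx)
    lat=(P[:,:2]-[x0,y0])@np.array([-w[1],w[0]]); t=(P[:,:2]-[x0,y0])@w
    lo,hi=np.percentile(t,[.5,99.5]); mid=np.array([x0,y0])+w*(lo+hi)/2
    print(len(P),'len',hi-lo,'bowl width',np.ptp(lat),'z95',np.percentile(P[:,2],95),'mid',mid.round(4),'grip',(mid-.01*w).round(4),'ang',np.degrees(np.arctan2(w[1],w[0])).round(1))
    return mid-.01*w,np.degrees(np.arctan2(w[1],w[0]))
g,a=spoon(sys.argv[1],sys.argv[2],float(sys.argv[3]),float(sys.argv[4])); need(g[0],g[1],.006,a+90)
E
python3 sp.py w3 y .63 -.195
```

```text
2034 len 0.11653949141970706 bowl width 0.03527046282826109 z95 0.017370651616153976 mid [ 0.6294 -0.1953] grip [ 0.6194 -0.1958] ang 2.9
t 16.95 tcp [ 0.619  -0.1935  0.1523] gap 0.603 gf 0.0 F [ 0.1 -0.7  0.4]
[[-0.999, -0.036, -0.0], [-0.036, 0.999, 0.0], [0.0, 0.0, -1.0]] q [-0.47  0.65  1.44  0.    1.05 -2.08]
cur yaw 92.1 TURN total [ 0.0002 -0.0002 -0.0096] q6 after ~ -2.08
SHIFT after turn [-0.007 -0.058  3.657]  before turn [-0.009 -0.059  3.657]
```

View pics/w3.png

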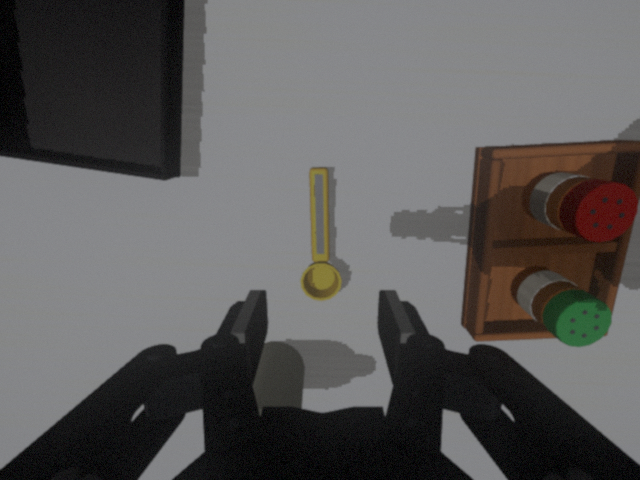

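The wrist view shows both jars standing in their bays. The yellow spoon lies between the fingers, with its handle from (319,170) to (320,260). I descend to a TCP height of about 3 mm and grip.

```bash
python3 -m crank '-.01 -.06 .8 0 0 -.01;0 0 .8 0 0 0;0 0 .8 0 0 0;0 0 .7 0 0 0;0 0 .4 0 0 0' >/dev/null
python3 -m crank '0 0 .15 0 0 0;0 0 0 0 0 0;0 0 0 0 0 0;0 0 0 0 0 0;0 0 0 0 0 0'
python3 -c "
from h import *
need(.6194,-.1958,.003,93)"
```

```text
t: 17.95
tcp_pos: [0.6204, -0.1977, 0.0075]
tool_rot: [-0.025, 1.0, -0.001, 0.001]
force: [-1.0, -0.2, 0.1]
finger_gap: 0.601
gripper_force: 0.0
t 17.95 tcp [ 0.6204 -0.1977  0.0075] gap 0.601 gf 0.0 F [-1.  -0.2  0.1]
[[-0.999, -0.05, 0.002], [-0.05, 0.999, -0.001], [-0.002, -0.001, -1.0]] q [-0.48  0.85  1.5   0.    0.79 -2.1 ]
cur yaw 92.9 TURN total [-0.0008  0.0013 -0.0014] q6 after ~ -2.1
SHIFT after turn [0.023 0.049 0.112]  before turn [0.024 0.049 0.112]
```

```bash
python3 -m crank '0 .03 .1 0 0 0;0 0 0 0 0 0;0 0 0 0 0 0;0 0 0 0 0 0;0 0 0 0 0 0' -0.2 |egrep 'tcp|force|gap'
python3 -m crank '0 0 0 0 0 0;0 0 0 0 0 0;0 0 0 0 0 0;0 0 0 0 0 0;0 0 0 0 0 0' -1 30 |egrep 'tcp|force|gap'
python3 -m crank '0 0 0 0 0 0;0 0 0 0 0 0;0 0 0 0 0 0;0 0 0 0 0 0;0 0 0 0 0 0' |egrep 'tcp|force|gap'
```

```text
tcp_pos: [0.6196, -0.1961, 0.0021]
force: [-0.0, 0.3, 0.2]
finger_gap: 0.4
gripper_force: 0.0
tcp_pos: [0.6197, -0.1962, 0.0022]
force: [-0.8, -0.4, 0.5]
finger_gap: 0.175
gripper_force: 30.8
tcp_pos: [0.6197, -0.1962, 0.0023]
force: [-0.2, -0.3, 1.4]
finger_gap: 0.179
gripper_force: 30.9
```

```bash
python3 -m crank '0 0 -.2 0 0 0;0 0 -.5 0 0 0;0 0 -.8 0 0 0;0 0 -.8 0 0 0;0 0 -.6 0 0 0' >/dev/null
python3 -m crank '0 0 0 0 0 .055;0 0 0 0 0 .055;0 0 0 0 0 0;0 0 0 0 0 0;0 0 0 0 0 0' |egrep 'tcp|force|gap'
python3 -c "
from h import *
need(.473,-.347,.09,83.2)"
```

```text
tcp_pos: [0.6193, -0.196, 0.1178]
force: [-0.5, -0.6, -0.5]
finger_gap: 0.177
gripper_force: 30.6
t 20.45 tcp [ 0.6193 -0.196   0.1178] gap 0.177 gf 30.6 F [-0.5 -0.6 -0.5]
[[-0.993, 0.121, -0.001], [0.121, 0.993, 0.0], [0.001, 0.0, -1.0]] q [-0.48  0.69  1.46 -0.    0.99 -1.93]
cur yaw 83.0 TURN total [ 0.0002 -0.0005 -0.0017] q6 after ~ -1.93
SHIFT after turn [ 3.184 -4.182  0.696]  before turn [ 3.173 -4.191  0.697]
```

```bash
python3 -m crank '.63 -.83 0 0 0 0;.64 -.84 0 0 0 0;.64 -.84 0 0 0 0;.64 -.84 0 0 0 0;.63 -.84 0 0 0 0' >/dev/null
python3 -m crank '0 0 .4 0 0 0;0 0 .3 0 0 0;0 0 0 0 0 0;0 0 0 0 0 0;0 0 0 0 0 0'|egrep 'tcp|force|gap'
python3 - <<'E'
from h import *
need(.473,-.347,.009,83.2)
s=snap('top','t4'); cv2.imwrite('pics/t4c.png',cv2.resize(np.clip(s['image'][220:370,420:560]*1.6,0,255).astype(np.uint8),None,fx=3,fy=3,interpolation=cv2.INTER_CUBIC)[:,:,::-1])
s=snap('wrist','w4'); C=cloud(s); m=s['image'].max(2)<45
P=C[m]; f=P[(P[:,2]>-.005)&(P[:,2]<.05)]; print(len(f),np.percentile(f[:,2],[5,50,95]))
E
```

```text
tcp_pos: [0.4737, -0.3463, 0.0904]
force: [0.2, 0.2, 0.4]
finger_gap: 0.175
gripper_force: 30.6
t 21.45 tcp [ 0.4737 -0.3463  0.0904] gap 0.175 gf 30.6 F [0.2 0.2 0.4]
[[-0.993, 0.12, 0.0], [0.12, 0.993, -0.0], [-0.001, -0.0, -1.0]] q [-0.82  0.67  1.64  0.    0.83 -2.27]
cur yaw 83.1 TURN total [-0.0002  0.0003 -0.0013] q6 after ~ -2.27
SHIFT after turn [ 0.016 -0.019  2.034]  before turn [ 0.017 -0.018  2.034]
24597 [0.00503672 0.00616694 0.02160766]
```

View pics/w4.png

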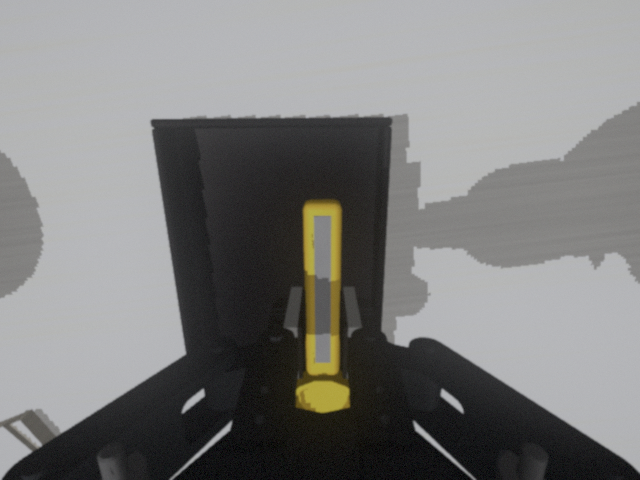

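The spoon is held straight, with its handle from (322,205) to (322,370). It is aligned with the tray and right of the tray's centre line. I lower it.

```bash
python3 -m crank '0 0 .5 0 0 0;0 0 .6 0 0 0;0 0 .5 0 0 0;0 0 .3 0 0 0;0 0 0 0 0 0' |egrep 'tcp|force'
python3 -m crank '0 0 .06 0 0 0;0 0 0 0 0 0;0 0 0 0 0 0;0 0 0 0 0 0;0 0 0 0 0 0'|egrep 'tcp|force'
python3 -m crank '0 0 .06 0 0 0;0 0 0 0 0 0;0 0 0 0 0 0;0 0 0 0 0 0;0 0 0 0 0 0'|egrep 'tcp|force'
```

```text
tcp_pos: [0.4723, -0.346, 0.0128]
force: [-0.6, -0.8, -0.1]
gripper_force: 30.6
tcp_pos: [0.473, -0.3471, 0.0122]
force: [-1.1, 0.3, -0.1]
gripper_force: 30.6
tcp_pos: [0.4728, -0.3469, 0.0093]
force: [-0.8, -1.0, -0.7]
gripper_force: 30.6
```

```bash
python3 -m crank '0 0 .04 0 0 0;0 0 0 0 0 0;0 0 0 0 0 0;0 0 0 0 0 0;0 0 0 0 0 0' |egrep 'tcp|force'
python3 -m crank '0 0 .03 0 0 0;0 0 0 0 0 0;0 0 0 0 0 0;0 0 0 0 0 0;0 0 0 0 0 0'|egrep 'tcp|force'
```

```text
tcp_pos: [0.4728, -0.3469, 0.0077]
force: [-0.7, -0.0, 0.4]
gripper_force: 30.6
tcp_pos: [0.473, -0.3471, 0.0072]
force: [-1.4, -0.5, 5.7]
gripper_force: 31.3
```

```bash
python3 -m crank '0 0 0 0 0 0;0 0 0 0 0 0;0 0 0 0 0 0;0 0 -.1 0 0 0;0 0 -.3 0 0 0' -.18 |egrep 'tcp|force|gap'
python3 -m crank '0 0 -.5 0 0 0;0 0 -.7 0 0 0;0 0 -.8 0 0 0;0 0 -.8 0 0 0;0 0 -.3 0 0 0' 0.2 >/dev/null
python3 - <<'E'
from h import *
need(.43,.1545,.15,112.6)
s=snap('wrist','w5')
E
```

```text
tcp_pos: [0.4721, -0.3462, 0.0219]
force: [0.1, 0.2, 0.2]
finger_gap: 0.409
gripper_force: 0.0
t 25.05 tcp [ 0.4743 -0.3483  0.1506] gap 0.6 gf 0.0 F [ 0.3 -0.  -0.1]
[[-0.993, 0.122, 0.005], [0.122, 0.993, -0.005], [-0.005, -0.004, -1.0]] q [-0.82  0.58  1.61  0.    0.95 -2.27]
cur yaw 83.0 TURN total [-0.0036  0.0026 -0.3291] q6 after ~ -2.27
SHIFT after turn [-3.809 12.03   0.016]  before turn [ 2.633 12.341 -0.053]
```

View pics/w5.png

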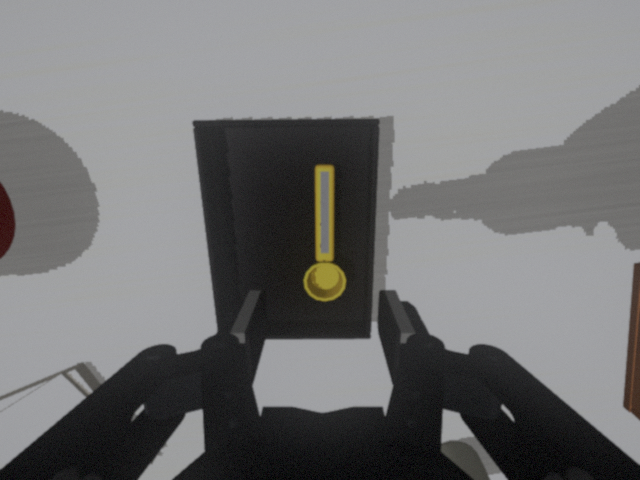

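The yellow spoon lies flat on the tray floor, handle from (324,168) to (324,258). Next is the red spoon.

```bash
python3 -m crank '.2 .95 0 0 0 0;.2 .95 0 0 0 0;.2 .95 0 0 0 0;.2 .95 0 0 0 0;.2 .95 0 0 0 0' >/dev/null
python3 -m crank '.2 .95 0 0 0 0;.2 .95 0 0 0 0;.2 .95 0 0 0 0;.2 .95 0 0 0 0;.2 .95 0 0 0 0' >/dev/null
python3 -m crank '.2 .95 0 0 0 0;.2 .95 0 0 0 0;.2 .95 0 0 0 0;0 0 0 0 0 -.082;0 0 0 0 0 -.082' >/dev/null
python3 -m crank '0 0 0 0 0 -.082;0 0 0 0 0 -.082;0 0 0 0 0 0;0 0 0 0 0 0;0 0 0 0 0 0' |egrep 'tcp|force'
python3 sp.py w6 r .44 .158
```

```text
tcp_pos: [0.4297, 0.156, 0.1462]
force: [0.2, -0.3, -0.5]
gripper_force: 0.0
2154 len 0.11711780512748128 bowl width 0.03610049820287304 z95 0.017350204237660285 mid [0.4369 0.1569] grip [0.4276 0.1531] ang 22.4
t 27.15 tcp [0.4298 0.156  0.1463] gap 0.598 gf 0.0 F [ 0.2 -0.1  0. ]
[[-0.925, -0.381, -0.001], [-0.381, 0.925, -0.0], [0.001, 0.0, -1.0]] q [ 0.1   0.45  1.93  0.    0.77 -1.86]
cur yaw 112.4 TURN total [ 0.0001 -0.0003  0.0003] q6 after ~ -1.86
SHIFT after turn [ 0.079 -0.047  3.507]  before turn [ 0.077 -0.047  3.507]
```

View pics/w6.png

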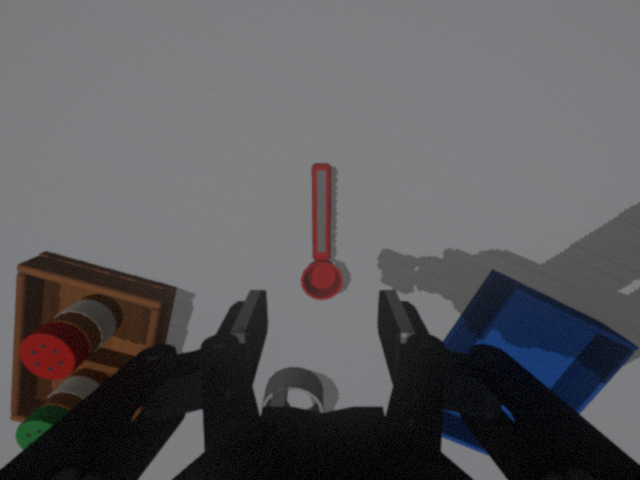

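The red spoon is aligned between the fingers, handle from (321,168) to (322,258). I descend and grip.

```bash
python3 -m crank '.08 -.05 .8 0 0 0;0 0 .8 0 0 0;0 0 .8 0 0 0;0 0 .6 0 0 0;0 0 .3 0 0 0' >/dev/null
python3 -m crank '0 0 .2 0 0 0;0 0 0 0 0 0;0 0 0 0 0 0;0 0 0 0 0 0;0 0 0 0 0 0' -0.2 30|egrep 'tcp|force|gap'
python3 -c "
from h import *
need(.4276,.1531,.003,112.4)"
```

```text
tcp_pos: [0.4284, 0.1531, 0.0074]
force: [-0.8, 0.0, 0.5]
finger_gap: 0.399
gripper_force: 0.0
t 28.15 tcp [0.4284 0.1531 0.0074] gap 0.399 gf 0.0 F [-0.8  0.   0.5]
[[-0.924, -0.383, 0.002], [-0.383, 0.924, 0.0], [-0.002, -0.001, -1.0]] q [ 0.1   0.74  2.01 -0.    0.39 -1.87]
cur yaw 112.5 TURN total [-0.0004  0.0012  0.0011] q6 after ~ -1.87
SHIFT after turn [0.019 0.007 0.109]  before turn [0.019 0.007 0.109]
```

```bash
python3 -m crank '.02 0 .11 0 0 0;0 0 0 0 0 0;0 0 0 0 0 0;0 0 0 0 0 0;0 0 0 0 0 0' |egrep 'tcp|force|gap'
python3 -m crank '0 0 0 0 0 0;0 0 0 0 0 0;0 0 0 0 0 0;0 0 0 0 0 0;0 0 0 0 0 0' -1 30 >/dev/null
python3 -m crank '0 0 0 0 0 0;0 0 0 0 0 0;0 0 0 0 0 0;0 0 0 0 0 0;0 0 0 0 0 0' |egrep 'tcp|force|gap'
python3 -m crank '0 0 -.2 0 0 0;0 0 -.5 0 0 0;0 0 -.8 0 0 0;0 0 -.8 0 0 0;0 0 -.8 0 0 0' >/dev/null
python3 -m crank '0 0 0 0 0 .081;0 0 0 0 0 .081;0 0 0 0 0 .081;0 0 0 0 0 .081;0 0 0 0 0 0' >/dev/null
python3 -m crank '0 0 0 0 0 0;0 0 0 0 0 0;0 0 0 0 0 0;0 0 0 0 0 0;0 0 0 0 0 0' |egrep 'tcp|force|gap'
python3 -c "
from h import *
need(.467,-.4005,.09,83.2)"
```

```text
tcp_pos: [0.4271, 0.1527, 0.0021]
force: [-0.2, 0.5, -0.2]
finger_gap: 0.399
gripper_force: 0.0
tcp_pos: [0.4271, 0.1527, 0.0022]
force: [-1.0, 0.7, 5.2]
finger_gap: 0.175
gripper_force: 30.5
tcp_pos: [0.427, 0.1527, 0.1261]
force: [-0.0, -0.2, -1.0]
finger_gap: 0.178
gripper_force: 29.9
t 31.15 tcp [0.427  0.1527 0.1261] gap 0.178 gf 29.9 F [-0.  -0.2 -1. ]
[[-0.993, 0.116, -0.0], [0.116, 0.993, -0.0], [0.0, -0.0, -1.0]] q [ 0.1   0.48  1.95 -0.    0.71 -1.36]
cur yaw 83.4 TURN total [-0.     -0.0001  0.0018] q6 after ~ -1.36
SHIFT after turn [ -2.63  -13.616   0.902]  before turn [ -2.591 -13.623   0.902]
```

```bash
python3 -m crank '-.19 -.97 0 0 0 0;-.19 -.97 0 0 0 0;-.19 -.97 0 0 0 0;-.19 -.97 0 0 0 0;-.19 -.97 0 0 0 0' >/dev/null
python3 -m crank '-.19 -.97 0 0 0 0;-.19 -.97 0 0 0 0;-.19 -.97 0 0 0 0;-.19 -.97 0 0 0 0;-.19 -.97 0 0 0 0' >/dev/null
python3 -m crank '-.18 -.98 0 0 0 0;-.18 -.98 0 0 0 0;-.18 -.98 0 0 0 0;-.18 -.98 0 0 0 0;0 0 .4 0 0 0' >/dev/null
python3 -m crank '0 0 .5 0 0 0;0 0 0 0 0 0;0 0 0 0 0 0;0 0 0 0 0 0;0 0 0 0 0 0' |egrep 'tcp|force|gap'
python3 -c "
from h import *
need(.467,-.4005,.0125,83.2)
snap('wrist','w7')"
```

```text
tcp_pos: [0.4686, -0.4008, 0.0913]
force: [-0.0, -0.4, -0.9]
finger_gap: 0.176
gripper_force: 29.9
t 33.15 tcp [ 0.4686 -0.4008  0.0913] gap 0.176 gf 29.9 F [-0.  -0.4 -0.9]
[[-0.993, 0.115, 0.001], [0.115, 0.993, -0.002], [-0.001, -0.001, -1.0]] q [-0.89  0.7   1.57 -0.    0.88 -2.34]
cur yaw 83.4 TURN total [-0.0009  0.0009  0.0019] q6 after ~ -2.34
SHIFT after turn [0.04  0.003 1.969]  before turn [0.043 0.006 1.969]
```

View pics/w7.png

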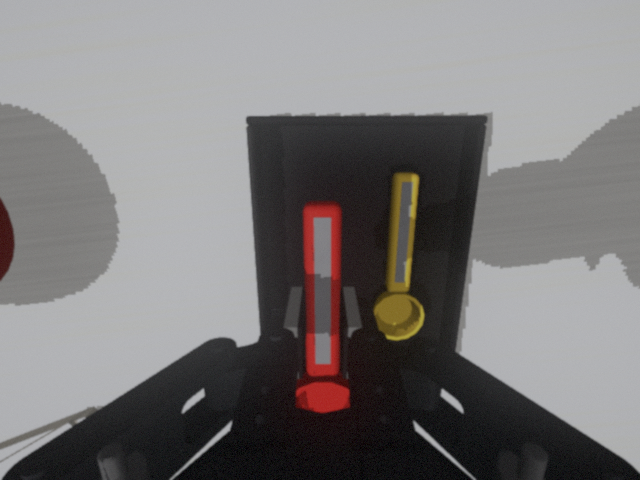

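The red spoon is held straight, 54 mm left of the yellow one and inside the tray walls. I lower it.

```bash
python3 -m crank '.04 0 .5 0 0 0;0 0 .6 0 0 0;0 0 .5 0 0 0;0 0 .35 0 0 0;0 0 0 0 0 0' >/dev/null
python3 -m crank '0 0 .06 0 0 0;0 0 0 0 0 0;0 0 0 0 0 0;0 0 0 0 0 0;0 0 0 0 0 0'|egrep 'tcp|force'
python3 -m crank '0 0 .04 0 0 0;0 0 0 0 0 0;0 0 0 0 0 0;0 0 0 0 0 0;0 0 0 0 0 0'|egrep 'tcp|force'
```

```text
tcp_pos: [0.4666, -0.4006, 0.0103]
force: [0.2, -0.4, -0.4]
gripper_force: 29.9
tcp_pos: [0.4664, -0.4003, 0.0081]
force: [-0.2, -0.6, -0.9]
gripper_force: 29.9
```

```bash
python3 -m crank '0 0 .03 0 0 0;0 0 0 0 0 0;0 0 0 0 0 0;0 0 0 0 0 0;0 0 0 0 0 0'|egrep 'tcp|force'
python3 -m crank '0 0 .01 0 0 0;0 0 0 0 0 0;0 0 0 0 0 0;0 0 0 0 0 0;0 0 0 0 0 0'|egrep 'tcp|force'
```

```text
tcp_pos: [0.4665, -0.4005, 0.0073]
force: [-1.1, 0.5, 4.3]
gripper_force: 30.5
tcp_pos: [0.4665, -0.4005, 0.0073]
force: [-0.3, 1.9, 8.7]
gripper_force: 30.8
```

Contact. I release, rise and head for the cutter.

```bash
python3 -m crank '0 0 0 0 0 0;0 0 0 0 0 0;0 0 0 0 0 0;0 0 -.1 0 0 0;0 0 -.3 0 0 0' -.18 |egrep 'tcp|force|gap'
python3 -m crank '0 0 -.5 0 0 0;0 0 -.8 0 0 0;0 0 -.9 0 0 0;0 0 -.9 0 0 0;0 0 -.9 0 0 0' 0.2 >/dev/null
python3 - <<'E'
from h import *
need(.608,.196,.18,131.5)
E
```

```text
tcp_pos: [0.4657, -0.3996, 0.0218]
force: [-0.6, 0.2, -0.4]
finger_gap: 0.41
gripper_force: 0.0
t 36.7 tcp [ 0.4663 -0.4002  0.185 ] gap 0.599 gf 0.0 F [ 0.5  0.1 -0.5]
[[-0.993, 0.116, 0.001], [0.116, 0.993, -0.001], [-0.001, -0.001, -1.0]] q [-0.89  0.57  1.51 -0.    1.07 -2.35]
cur yaw 83.3 TURN total [-6.000e-04  2.000e-04 -5.351e-01] q6 after ~ -2.35
SHIFT after turn [-12.531   8.816   0.124]  before turn [-1.79  15.216  0.116]
```

```bash
python3 -m crank '-.11 .95 0 0 0 0;-.11 .95 0 0 0 0;-.11 .95 0 0 0 0;-.11 .95 0 0 0 0;-.11 .95 0 0 0 0' >/dev/null
python3 -m crank '-.11 .95 0 0 0 0;-.11 .95 0 0 0 0;-.11 .95 0 0 0 0;-.11 .95 0 0 0 0;-.11 .95 0 0 0 0' >/dev/null
python3 -m crank '-.11 .95 0 0 0 0;-.11 .95 0 0 0 0;-.11 .95 0 0 0 0;-.12 .95 0 0 0 0;-.12 .95 0 0 0 0' >/dev/null
python3 -m crank '-.12 .95 0 0 0 0;0 0 0 0 0 -.09;0 0 0 0 0 -.09;0 0 0 0 0 -.09;0 0 0 0 0 -.09' >/dev/null
python3 -m crank '0 0 0 0 0 -.09;0 0 0 0 0 -.085;0 0 0 0 0 0;0 0 0 0 0 0;0 0 0 0 0 0' |egrep 'tcp|force'
cat > cut.py <<'E'
from h import *
s=snap('wrist','w8'); C=cloud(s)
P=C.reshape(-1,3); im=cv2.cvtColor(s['image'],cv2.COLOR_RGB2HSV).reshape(-1,3)
k=(P[:,2]>.045)&(P[:,2]<.065)&(np.hypot(P[:,0]-.608,P[:,1]-.196)<.05)&(im[:,1]>60); B=P[k]
print(len(B),B.mean(0),cv2.minAreaRect((B[:,:2]*1000).astype(np.float32)),'z',np.percentile(B[:,2],[5,95]))
c=B.mean(0); w=np.linalg.svd(B[:,:2]-c[:2],full_matrices=False)[2][0]; a=np.degrees(np.arctan2(w[1],w[0])); print('bar ang',a)
k=(P[:,2]>.022)&(P[:,2]<.034)&(np.hypot(P[:,0]-.608,P[:,1]-.196)<.05); print('ring',cv2.minEnclosingCircle((P[k][:,:2]*1000).astype(np.float32)))
need(c[0],c[1],.035,a+90)
E
python3 cut.py
```

```text
tcp_pos: [0.608, 0.1952, 0.1829]
force: [0.7, -0.3, 1.0]
gripper_force: 0.0
864 [0.6076872  0.19612753 0.05687648] ((608.1314086914062, 196.53555297851562), (48.7751350402832, 13.10792064666748), 43.74855041503906) z [0.05545087 0.05813516]
bar ang 44.207675704752894
ring ((608.0811767578125, 197.0424041748047), 30.040464401245117)
t 39.25 tcp [0.608  0.1952 0.1828] gap 0.601 gf 0.0 F [ 0.7 -0.1  0.5]
[[-0.75, -0.661, 0.0], [-0.661, 0.75, 0.0], [-0.0, -0.0, -1.0]] q [ 0.14  0.6   1.44  0.    1.1  -2.16]
cur yaw 131.4 TURN total [-0.0001  0.0001 -0.0311] q6 after ~ -2.16
SHIFT after turn [-0.01   0.022  3.695]  before turn [-0.008  0.023  3.695]
```

View pics/w8.png

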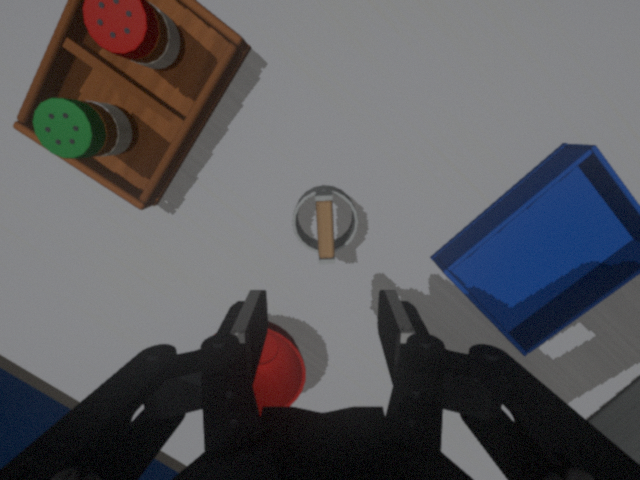

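The bar runs from (325,195) to (326,260), square between the fingers, and its top measures 56–57 mm. The bowl is clear of the fingers. I turn slightly, descend and grip.

```bash
python3 -m crank '-.01 .02 .8 0 0 -.031;0 0 .8 0 0 0;0 0 .8 0 0 0;0 0 .7 0 0 0;0 0 .3 0 0 0' >/dev/null
python3 -m crank '0 0 .15 0 0 0;0 0 0 0 0 0;0 0 0 0 0 0;0 0 0 0 0 0;0 0 0 0 0 0' |egrep 'tcp|force|gap'
python3 -c "
from h import *
need(.6079,.1964,.035,134)"
```

```text
tcp_pos: [0.6086, 0.1962, 0.0418]
force: [0.0, 0.6, -0.4]
finger_gap: 0.597
gripper_force: 0.0
t 40.25 tcp [0.6086 0.1962 0.0418] gap 0.597 gf 0.0 F [ 0.   0.6 -0.4]
[[-0.716, -0.698, 0.002], [-0.698, 0.716, 0.0], [-0.002, -0.001, -1.0]] q [ 0.14  0.79  1.52 -0.    0.82 -2.21]
cur yaw 134.3 TURN total [-0.0009  0.0012  0.0031] q6 after ~ -2.21
SHIFT after turn [0.009 0.015 0.17 ]  before turn [0.01  0.016 0.17 ]
```

```bash
python3 -m crank '0 .01 .13 0 0 0;0 0 0 0 0 0;0 0 0 0 0 0;0 0 0 0 0 0;0 0 0 0 0 0' -.2|egrep 'tcp|force|gap'
python3 -m crank '0 0 0 0 0 0;0 0 0 0 0 0;0 0 0 0 0 0;0 0 0 0 0 0;0 0 0 0 0 0' -1 30|egrep 'tcp|force|gap'
python3 -m crank '0 0 0 0 0 0;0 0 0 0 0 0;0 0 0 0 0 0;0 0 -.1 0 0 0;0 0 -.4 0 0 0' |egrep 'tcp|force|gap'
python3 -m crank '0 0 -.7 0 0 0;0 0 -.8 0 0 0;0 0 -.7 0 0 0;0 0 0 0 0 0;0 0 0 0 0 0' |egrep 'tcp|force|gap'
python3 -c "
from h import *
need(.493,.376,.13,134)"
```

```text
tcp_pos: [0.6075, 0.1964, 0.0353]
force: [0.0, -0.6, -0.0]
finger_gap: 0.398
gripper_force: 0.0
tcp_pos: [0.6075, 0.1964, 0.0353]
force: [-0.7, 0.3, 0.5]
finger_gap: 0.152
gripper_force: 33.6
tcp_pos: [0.6059, 0.196, 0.0542]
force: [-0.2, 0.4, -0.7]
finger_gap: 0.153
gripper_force: 33.5
tcp_pos: [0.6079, 0.1964, 0.1447]
force: [-0.7, 0.1, -0.4]
finger_gap: 0.158
gripper_force: 33.5
t 42.25 tcp [0.6079 0.1964 0.1447] gap 0.158 gf 33.5 F [-0.7  0.1 -0.4]
[[-0.716, -0.698, 0.002], [-0.698, 0.716, 0.0], [-0.002, -0.001, -1.0]] q [ 0.14  0.65  1.47 -0.    1.02 -2.21]
cur yaw 134.3 TURN total [-0.0009  0.0011  0.0031] q6 after ~ -2.21
SHIFT after turn [-1.053  5.225  0.368]  before turn [-1.079  5.22   0.362]
```

```bash
python3 -m crank '-.18 .87 0 0 0 0;-.18 .87 0 0 0 0;-.18 .87 0 0 0 0;-.18 .87 0 0 0 0;-.18 .87 0 0 0 0' >/dev/null
python3 -m crank '-.18 .87 0 0 0 0;0 0 .6 0 0 0;0 0 .6 0 0 0;0 0 0 0 0 0;0 0 0 0 0 0' |egrep 'tcp|force|gap'
python3 - <<'E'
from h import *
need(.493,.376,.045,134)
s=snap('side','s5'); a=cv2.resize(s['image'][120:260,110:290],None,fx=3,fy=3,interpolation=cv2.INTER_CUBIC)
t=snap('top','t5'); b=cv2.resize(t['image'][220:360,50:180],None,fx=2.9,fy=3,interpolation=cv2.INTER_CUBIC); b=b[:,:255] if 0 else b
im=np.hstack([a,b]); cv2.imwrite('pics/c5.png',cv2.resize(im,(800,int(im.shape[0]*800/im.shape[1])))[:,:,::-1])
E
```

```text
tcp_pos: [0.4918, 0.3754, 0.094]
force: [-0.4, -0.4, 0.2]
finger_gap: 0.157
gripper_force: 33.5
t 43.25 tcp [0.4918 0.3754 0.094 ] gap 0.157 gf 33.5 F [-0.4 -0.4  0.2]
[[-0.716, -0.698, -0.003], [-0.698, 0.716, -0.002], [0.003, 0.001, -1.0]] q [ 0.47  0.7   1.56 -0.    0.89 -1.87]
cur yaw 134.3 TURN total [ 0.0006 -0.0021  0.003 ] q6 after ~ -1.87
SHIFT after turn [-0.032 -0.011  1.226]  before turn [-0.036 -0.012  1.225]
```

View pics/c5.png

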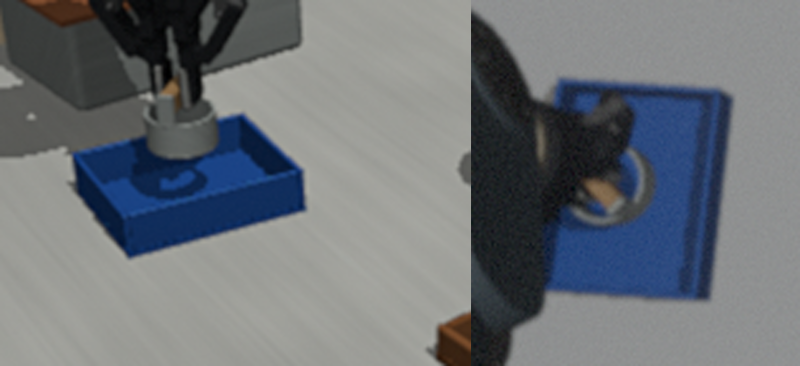

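The cutter hangs level over the middle of the tub: ring at (182,125) in the side crop and (610,185) in the top crop. I lower it.

```bash
python3 -m crank '0 0 .4 0 0 0;0 0 .4 0 0 0;0 0 .3 0 0 0;0 0 .1 0 0 0;0 0 0 0 0 0' >/dev/null
python3 -m crank '0 0 .04 0 0 0;0 0 0 0 0 0;0 0 0 0 0 0;0 0 0 0 0 0;0 0 0 0 0 0'|egrep 'tcp|force'
python3 -m crank '0 0 .04 0 0 0;0 0 0 0 0 0;0 0 0 0 0 0;0 0 0 0 0 0;0 0 0 0 0 0'|egrep 'tcp|force'
```

```text
tcp_pos: [0.4928, 0.3761, 0.046]
force: [0.2, -1.3, -1.3]
gripper_force: 33.5
tcp_pos: [0.4927, 0.376, 0.0441]
force: [1.4, -0.3, -1.6]
gripper_force: 33.5
```

```bash
python3 -m crank '0 0 .05 0 0 0;0 0 0 0 0 0;0 0 0 0 0 0;0 0 0 0 0 0;0 0 0 0 0 0' |egrep 'tcp|force'
python3 -m crank '0 0 .03 0 0 0;0 0 0 0 0 0;0 0 0 0 0 0;0 0 0 0 0 0;0 0 0 0 0 0'|egrep 'tcp|force'
python3 -m crank '0 0 .02 0 0 0;0 0 0 0 0 0;0 0 0 0 0 0;0 0 0 0 0 0;0 0 0 0 0 0'|egrep 'tcp|force'
```

```text
tcp_pos: [0.4927, 0.376, 0.0421]
force: [-0.4, 0.3, -1.6]
gripper_force: 33.5
tcp_pos: [0.4927, 0.376, 0.0409]
force: [-0.7, -0.4, -1.0]
gripper_force: 33.5
tcp_pos: [0.4928, 0.3761, 0.0403]
force: [-0.0, -0.2, 1.9]
gripper_force: 33.8
```

Contact with the tub floor. I release, rise clear and check everything.

```bash
python3 -m crank '0 0 0 0 0 0;0 0 0 0 0 0;0 0 0 0 0 0;0 0 -.1 0 0 0;0 0 -.3 0 0 0' -.1 |egrep 'force|gap'
python3 -m crank '0 0 -.6 0 0 0;0 0 -.8 0 0 0;0 0 -.9 0 0 0;0 0 -.9 0 0 0;0 0 -.5 0 0 0' >/dev/null
python3 -m crank '.6 .3 0 0 0 0;.6 .3 0 0 0 0;.6 .3 0 0 0 0;0 0 0 0 0 0;0 0 0 0 0 0' |egrep 'tcp|force'
python3 - <<'E'
from h import *
s=snap('side','s6'); C=cloud(s)
def near(n,x,y,r,z0,z1):
    P=C.reshape(-1,3); q=P[(np.hypot(P[:,0]-x,P[:,1]-y)<r)&(P[:,2]>z0)&(P[:,2]<z1)]; print(n,len(q),q.mean(0).round(3),'zmax',q[:,2].max().round(3))
near('green',.669,.004,.035,.06,.12); near('red',.587,-.004,.035,.06,.12); near('cutter',.493,.376,.04,.05,.1); near('bottle',.77,-.236,.05,.02,.09)
T=snapshot('top'); im=np.vstack([s['image'][130:480,60:520]]); cv2.imwrite('pics/fin.png',cv2.resize(im,None,fx=1.6,fy=1.6,interpolation=cv2.INTER_CUBIC)[:,:,::-1])
E
```

```text
force: [-0.3, -0.3, 0.1]
finger_gap: 0.45
gripper_force: 0.0
tcp_pos: [0.4162, 0.3518, 0.2053]
force: [0.4, 0.4, 0.2]
gripper_force: 0.0
green 324 [ 0.664 -0.001  0.072] zmax 0.079
red 350 [ 0.58  -0.009  0.072] zmax 0.078
cutter 158 [0.489 0.372 0.059] zmax 0.066
bottle 1133 [ 0.753 -0.248  0.056] zmax 0.09
```

View pics/fin.png

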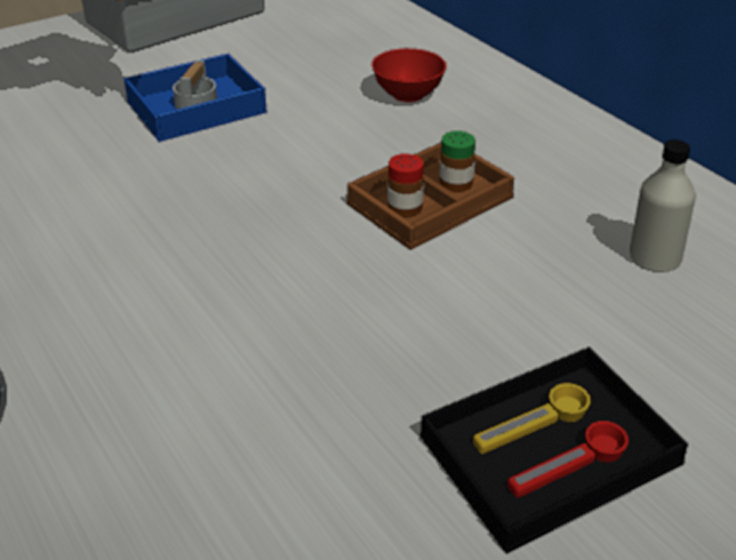

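The last view shows everything in place:
- jars upright, one per bay, at (406,185) and (457,160)
- spoons side by side, right way up, on the tray floor at (530,420) and (570,460)
- cutter upright in the tub at (194,88)
- bowl and bottle where they stood

I hand the job in.

```bash
python3 -c "
from station import manip
print(manip.sign_off())"
```

```text
the job is handed in; nothing more can be done
None
```

The job is handed in after about 48 s of robot time: in the last picture both jars stand one to a bay, both spoons lie flat and apart in the tray, the cutter is upright in the tub, and the bowl and bottle have not visibly moved; sign-off gave no verdict.

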